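# Uncover the marked air valve and push it shut

### The job

Shut off the air valve with the red handle in the grey service box: slide the metal cover along the box, all the way to the other side, so that it lies clear of that valve, then push the red handle round a quarter turn until it is fully shut. Only push with the fingertips or the outside of the fingers, gently: do not grip the cover or a handle and do not lift anything. Leave the blue handle and the things lying around alone, and leave the cover open.

Things in the scene. Friction and masses are not known exactly. Their poses are not given: they have to be found in the camera images.
- air_box: grey open-topped service box fixed to the worktop, 170 (x) x 420 (y) x 75 mm high, walls 8 mm; origin at the centre of its underside, x away from the robot, y along its length to the left, z up. Rails on the long walls reach 82 mm high. One valve in each half (y = +80 and -80 mm; which is red varies); its pipe pokes out of the front with a collar in the handle's colour.
- cover_mid (a point): centre of the top of the cover's raised middle, 97 mm above the worktop; axes as the box. The cover is a bare metal sheet 166 (x) x 200 (y) mm, its end edges folded down to 67 mm, its top 79 mm above the worktop, with a raised solid middle 110 (x) x 120 (y) x 18 mm with upright sides to push against and two yellow stripes. At first it lies mid-box, over both handles.
- cover (a joint): position of the cover along the box's y in m: 0 in the middle, -0.10 at the right end, +0.10 at the left end (stops). Slides with about 2.5 N of friction and stays where it is left. At one end it bares one half of the box.
- marked_pivot (a point): pivot of the red (marked) handle, on its upright axis at the handle's mid height, 57 mm above the worktop, 20 mm behind (+x) the box's middle line; axes as the box. The lever reaches 62 mm from the pivot; its outer 44 mm is a red sleeve 14 mm wide and 12 mm high. Below the sleeve there is free room down to 46 mm above the worktop.
- marked_handle (a joint): angle of the red handle in rad: 0 open (lever points from the pivot to the box's front, -x), grows counter-clockwise seen from above, 1.57 shut (lever points to the box's right, -y; stop). Starts at 0 to 0.15. Turns with about 0.1 N m of friction and stays where it is left; a finger reaching down beside it can push it.
- other_pivot (a point): pivot of the blue handle (not to be turned), same shape and placing as the red one, in the other half of the box
- other_handle (a joint): angle of the blue handle in rad, same sense as the red one; to be left as it is
- bottle: white squeeze bottle with red tip, 47 mm across, 134 mm high, standing by the right end of the box; origin at the centre of its underside; leave alone
- spool: blue spool of solder wire, 58 mm across, 36 mm high, by the right end of the box; origin at the centre of its underside; leave alone
- screwdriver: red-handled screwdriver, 202 mm long, lying by the left end of the box; origin at the middle of its underside; leave alone
- controller: black panel controller, a box 87 x 48 x 48 mm, lying beyond the screwdriver; origin at the centre of its underside; leave alone
- pen: white and blue pen, 135 mm long, lying behind the box; origin at the middle of its underside; leave alone

How it is judged:
By the outcome, as a careful person would: the job done as asked, in the order asked, and still so for the second after the job is handed in, with the robot touching nothing.
It also fails if it takes over 48 s, if anything falls off the work surface, if the arm or the gripper's body presses on something with over 40 N, if the wrist force passes 120 N, or if a joint passes its speed limit or range.

### The arm

A 6-joint arm with a two-finger parallel gripper is mounted at the origin on a cart in front of the work surface, level with it; the furniture and walls round the work are solid. World frame = base frame: x ahead of the robot, y to its left, z up, the work surface at z = 0. Lengths are in m, angles in rad, forces in N, time in s.
With the tool pointing down it reaches from about 0.35 to 0.925 m from the base axis. Payload 6.4 kg.
Tool frame: the origin (TCP) lies at the very end of the fingers, on their centre line; the grasp point (between the pads) lies 19 mm behind it; z points along the fingers, y is the line along which they close (so a half turn about z gives the same grasp; the last joint's range is limited). The gripper opens to 94 mm and grips with 3 to 60 N. Pads are 16 mm wide; open, the fingers measure 119 mm over their backs; the gripper's body (75 mm by 177 mm) begins 78 mm behind the grasp point.
Start: joints at [-1.476, 0.245, 1.558, -0, 1.339, -0.174], TCP at [0.173, -0.627, 0.205] pointing down, gripper open.
Joint ranges: [-3.13, 3.13], [-1.02, 2.26], [0.13, 2.54], [-0.95, 4.09], [0.21, 2.88], [-2.74, 2.74]. Speed limits (rad/s): [2.57, 2.57, 3.14, 3.14, 3.14, 3.14].

### API

Orientations are given as a rotation vector (axis times angle).
In Python, from cell import bot, viewer, sign_off gives the robot as it stands.
- The arm moves only by the shell command python3 -m handwheel 'ROWS' [OPENING]. ROWS is JSON, a list that holds one entry, the list of rows, each a list of 4 numbers: the shift along the world's x, y, z in mm, then the turn about the world's z in degrees. A call has 1 to 12 rows; each row shifts and turns the commanded pose from where the row before left it; what a row does not reach is not made up. A row lasts 1/10 s, in which the tool goes at most 50 mm and 8.59 degrees, less where a joint would pass 70% of its speed; a pose out of reach is approached as far as the arm can. A call is refused whole if a number of a shift passes 50 or a number of a turn 8.59, either way. A call with a gripper value outside its range is refused whole. OPENING is the opening, from 0 (shut) to 1 (fully open), set as the call begins (- or left out, the last holds). The fingers move at their own pace and stop on an object; the grip force is fixed at half the most. Time passes only in rows, so rows that do not move let the fingers close. It gives the time, the measured TCP pose, the force, the opening and the grip force at its end, in the units of the state.
- bot.observe(): the state, without advancing time (a new reading comes with each control period).
- viewer.grab_frame(name): name is "scene" or "side" or "wrist"; returns (picture, depth): 400x640x3 uint8, red, green, blue; 400x640 float32, m along the optical axis (not along the pixel's ray), 0 where there is no reading.
- viewer.camera_info(name): a dict with "K" (3x3 intrinsics, pixels), "rvec" (rotation vector, rad) and "tvec" (3), from world to camera coordinates, as OpenCV has them; the wrist camera has in their place "T_tool_cam" (4x4, takes a point from camera to tool coordinates, whose origin is the TCP and whose axes are the flange's). Camera axes: x right, y down, z forward; pixel columns grow to the right and rows downward; lengths in m; the calibration is good to about 2 mm. The wrist camera is an equidistant fisheye: a pixel r from the principal point sees the ray r / f radians off the axis. A picture is of the moment at which its call begins: read the wrist's pose just before it. camera_info takes no time and is no camera call.
- sign_off(): hands the job in; it is judged then, once.
The state is a dict: "t": time; "joint_positions": joint angles; "joint_vel": joint speeds; "joint_torque": joint torques, N m; "position": TCP position; "eef_rot": TCP orientation; "force": force on the tool from outside, world axes, zero at the start; "moment": the same for the moment, N m; "opening": finger opening in m; "gripper_force": force on a finger pad.
Only numpy, scipy, OpenCV 4.12 (cv2) and the standard library are available. Lean on these libraries where they do the work, as an engineer would, in place of code of your own. Each camera call takes 0.05 s, during which the arm holds its last target. There are 200 camera calls.

## Working session

There is one attempt and no reset: what is moved stays moved. The work goes in short steps, Python scripts to look and compute and a shell command to move; the robot and the scene stay as the last step left them, time stands still between calls to the robot, and variables do not carry over. Pictures are saved under pics/ and viewed, at most 10 in all, crops included, and the job is handed in when it is done.

```bash
mkdir -p pics; ls; cat > h.py <<'E'
import numpy as np, cv2
from cell import bot, viewer, sign_off
def cam(n):
    c=viewer.camera_info(n); R=cv2.Rodrigues(np.array(c["rvec"],float))[0]
    return np.array(c["K"]),R,np.array(c["tvec"],float).ravel()
def world(n,depth):
    K,R,t=cam(n); v,u=np.mgrid[:400,:640]
    P=np.stack([(u-K[0,2])/K[0,0]*depth,(v-K[1,2])/K[1,1]*depth,depth],-1)
    return (P-t)@R
def plane(n,u,v,z):
    K,R,t=cam(n); d=R.T@np.linalg.inv(K)@np.array([u,v,1.]); o=-R.T@t
    return o+d*(z-o[2])/d[2]
E
python3 - <<'E'
from h import *
for n in("scene","side"):
    p,d=viewer.grab_frame(n); np.savez(n+"0.npz",p=p,d=d); cv2.imwrite(f"pics/{n}0.png",p[...,::-1]); K,R,t=cam(n);print(n,-R.T@t)
print(bot.observe())
E
```

```text
pics
scene [ 0.14359759 -0.80347044  1.21784102]
side [0.05164436 0.91710234 0.5135621 ]
{'t': 0.1, 'joint_positions': array([-1.47609994e+00,  2.45721329e-01,  1.55888727e+00, -1.39001901e-05,
        1.33868087e+00, -1.74112035e-01]), 'joint_vel': array([-0.00013415, -0.00031672, -0.00248771, -0.00066266, -0.00065743,
        0.00080363]), 'joint_torque': array([ 8.88786126e-04, -4.16914701e+01, -3.15524769e+01,  6.86993427e-02,
        3.09622195e-02, -5.47702666e-05]), 'position': array([ 0.17257182, -0.62611677,  0.2044728 ]), 'eef_rot': array([-3.11157831e+00, -4.20750894e-01, -8.45342151e-05]), 'force': array([-0.18407022, -0.13094269,  0.34629997]), 'moment': array([-0.03412284,  0.01575747,  0.03663564]), 'gripper_force': 0.0, 'opening': 0.09395394759006206}
```

View pics/scene0.png

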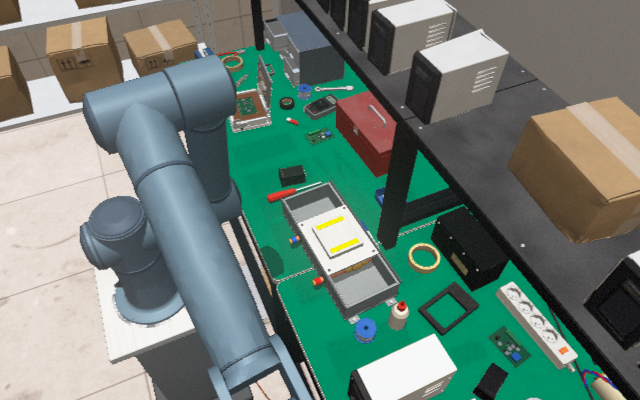

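View pics/side0.png

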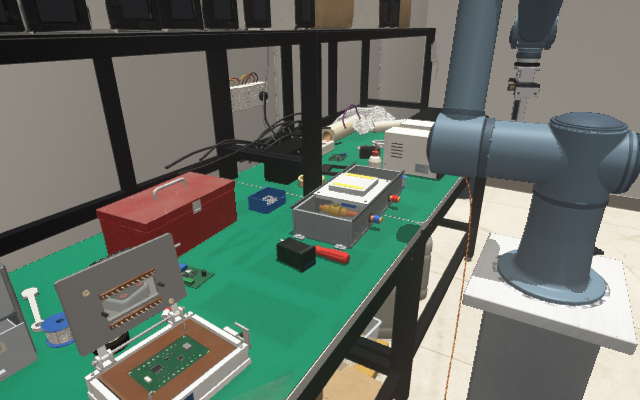

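The red collar at scene (317,282) is on the box's right half, and the blue one at (294,240) is on the left. So the cover has to go left (+y). Next I'll measure the raised middle, using its stripes near (330,223) and (344,244).

```bash
python3 - <<'E'
from h import *
for n in("scene","side"):
    z=np.load(n+"0.npz");p,d=z["p"],z["d"]; W=world(n,d); h=cv2.cvtColor(p,cv2.COLOR_RGB2HSV)
    m=((h[...,0]>22)&(h[...,0]<34)&(h[...,1]>150)&(h[...,2]>150)).astype(np.uint8)
    m[:, :300]*= (n!="scene")
    k,l,s,c=cv2.connectedComponentsWithStats(m)
    for i in range(1,k):
        if s[i,4]>25:
            w=W[l==i]; v,u=c[i][1],c[i][0]; q=np.array([plane(n,a,b,.097)[:2] for b,a in np.argwhere(l==i)])
            r=cv2.minAreaRect((q*1000).astype(np.float32))
            print(n,s[i],c[i].round(1),"plane",plane(n,u,v,.097).round(4),"depthmed",np.median(w,0).round(4),r)
    # raised top via depth height
    g=(W[...,2]>.09)&(W[...,2]<.104)&(d>0)&(h[...,1]<256)&(np.abs(W[...,0]-.55)<.2)&(np.abs(W[...,1])<.3)
    l=cv2.connectedComponentsWithStats(g.astype(np.uint8)); i=1+np.argmax(l[2][1:,4]); pts=W[l[1]==i]
    print(n,len(pts),l[2][i],cv2.minAreaRect((pts[:,:2]*1000).astype(np.float32)),np.median(pts,0))
    for nm,lo,hi in(("red",0,6),("blue",105,125)):
        pass
E
```

```text
scene [316 216  28  14 110] [329.8 222.5] plane [ 0.5298 -0.0507  0.097 ] depthmed [ 0.5287 -0.0522  0.0985] ((529.8839111328125, -50.295066833496094), (86.30889129638672, 13.916009902954102), 2.4116203784942627)
scene [330 238  29  15 127] [344.2 245.1] plane [ 0.5334 -0.1405  0.097 ] depthmed [ 0.5322 -0.1413  0.0982] ((533.8173828125, -140.2859649658203), (87.3694076538086, 14.287365913391113), 2.408346652984619)
scene 1320 [ 312  214   52   44 1320] ((531.6083374023438, -98.82394409179688), (111.39115142822266, 124.69245147705078), 2.1900477409362793) [ 0.52893352 -0.10230789  0.09767272]
side 660 [329 173  50  21 660] ((532.4745483398438, -94.56391906738281), (112.15495300292969, 123.43197631835938), 2.188859701156616) [ 0.52616092 -0.08245519  0.09885583]
```

```bash
python3 - <<'E'
from h import *
z=np.load("scene0.npz");W=world("scene",z["d"])
for u,v in((365,325),(400,305),(399,325),(365,378),(430,345),(452,372),(400,230),(408,140),(370,30),(317,282)): print(u,v,W[v,u].round(3))
E
python3 -m handwheel '[[[10,50,0,-2],[10,50,0,-2],[10,50,0,-2],[10,50,0,-2],[10,50,0,-2],[10,50,0,-3]]]' 0
```

```text
365 325 [ 0.492 -0.357  0.036]
400 305 [ 0.578 -0.374  0.112]
399 325 [ 0.575 -0.395  0.037]
365 378 [ 0.398 -0.513  0.154]
430 345 [ 0.572 -0.508  0.156]
452 372 [ 0.584 -0.581  0.153]
400 230 [ 0.754 -0.105  0.003]
408 140 [ 0.672 -0.153  0.464]
370 30 [0.703 0.117 0.592]
317 282 [ 0.427 -0.188  0.039]
t: 0.7
position: [0.2314, -0.3303, 0.2048]
eef_rot: [-3.14, -0.062, 0.0]
force: [0.5, 0.4, 0.9]
opening: 0.0495
gripper_force: 0.0
```

```bash
python3 -m handwheel '[[[40,20,0,0],[45,20,0,0],[45,20,0,0],[45,20,0,0],[45,20,0,0],[45,20,-20,0],[40,10,-30,0],[0,0,0,0],[0,0,0,0]]]'
python3 - <<'E'
from h import *
print(bot.observe()["position"])
p,d=viewer.grab_frame("wrist"); cv2.imwrite("pics/w1.png",p[...,::-1]);c=viewer.camera_info("wrist");print(c)
E
```

```text
t: 1.6
position: [0.5325, -0.2031, 0.1555]
eef_rot: [-3.139, -0.068, 0.005]
force: [-0.7, 0.2, -0.2]
opening: 0.0005
gripper_force: 0.0
[ 0.53247598 -0.20305508  0.1555441 ]
{'K': array([[309.70691629,   0.        , 320.65289626],
       [  0.        , 309.70691629, 199.56833051],
       [  0.        ,   0.        ,   1.        ]]), 'T_tool_cam': array([[ 1.08530382e-03, -9.72174930e-01, -2.34253554e-01,
         6.91372770e-02],
       [ 9.99999382e-01,  1.11191321e-03,  1.84800142e-05,
        -1.86547014e-04],
       [ 2.42503813e-04, -2.34253429e-01,  9.72175536e-01,
        -1.78788071e-01],
       [ 0.00000000e+00,  0.00000000e+00,  0.00000000e+00,
         1.00000000e+00]])}
```

View pics/w1.png

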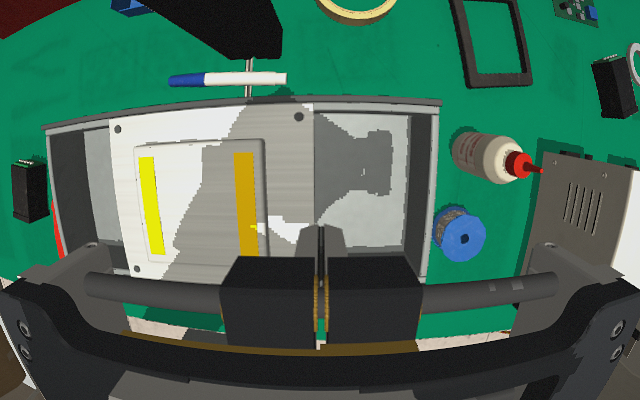

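The wrist view shows the closed fingers at (320,235). They are just right of the raised middle, whose right side is at column 266, and there is room between the two. I'll lower and push left.

```bash
python3 -m handwheel '[[[0,0,-25,0],[0,0,-25,0],[0,0,-17,0],[0,0,0,0],[0,10,0,0],[0,10,0,0],[0,8,0,0],[0,6,0,0],[0,6,0,0],[0,6,0,0],[0,6,0,0]]]'
```

```text
t: 2.75
position: [0.5329, -0.152, 0.0907]
eef_rot: [3.14, 0.066, -0.001]
force: [-2.8, -2.9, 3.2]
opening: 0.0007
gripper_force: 2.4
```

```bash
python3 -m handwheel '[[[0,8,0,0],[0,8,0,0],[-1,8,0,0],[0,8,0,0],[0,8,0,0],[-1,8,0,0],[0,8,0,0],[0,6,0,0],[-1,4,0,0],[0,0,0,0]]]'; python3 - <<'E'
from h import *
print(bot.observe()["position"],bot.observe()["force"])
for n in("scene","side"):
    p,d=viewer.grab_frame(n); W=world(n,d); h=cv2.cvtColor(p,cv2.COLOR_RGB2HSV)
    m=((h[...,0]>20)&(h[...,0]<34)&(h[...,1]>150)&(h[...,2]>90)&(np.abs(W[...,0]-.53)<.07)&(np.abs(W[...,1]+.05)<.15)&(abs(W[...,2]-.097)<.01)).astype(np.uint8)
    k,l,s,c=cv2.connectedComponentsWithStats(m)
    for i in range(1,k):
        if s[i,4]>20: print(n,s[i],plane(n,*c[i],.097).round(4))
E
```

```text
t: 3.75
position: [0.5303, -0.0849, 0.0905]
eef_rot: [-3.14, -0.066, -0.001]
force: [-2.2, -0.5, 3.6]
opening: 0.0003
gripper_force: 1.4
[ 0.53029019 -0.0848717   0.09048583] [-2.19545957 -0.51585181  3.62461305]
scene [304 201  18   9  66] [0.5097 0.0301 0.097 ]
scene [317 224  14   8  57] [ 0.5066 -0.0602  0.097 ]
side [335 182  28   6  42] [ 0.5338 -0.0678  0.097 ]
```

```bash
python3 -m handwheel '[[[0,5,0,0],[0,5,0,0],[-1,4,0,0],[0,2,0,0],[0,0,0,0]]]';python3 -m handwheel '[[[0,2,0,0],[0,2,0,0],[0,0,0,0]]]'
```

```text
t: 4.35
position: [0.5294, -0.0694, 0.0903]
eef_rot: [-3.14, -0.066, -0.002]
force: [0.9, -1.1, 2.4]
opening: 0.0003
gripper_force: 0.9
t: 4.65
position: [0.5292, -0.0659, 0.0903]
eef_rot: [3.14, 0.066, 0.001]
force: [1.4, -2.4, 1.5]
opening: 0.0003
gripper_force: 1.5
```

```bash
for i in 1 2 3; do python3 -m handwheel '[[[0,1.5,0,0],[0,1.5,0,0],[0,0,0,0]]]' | egrep 'pos|force: \['; done
```

```text
position: [0.5293, -0.0653, 0.0906]
force: [0.9, -10.0, 0.7]
position: [0.5295, -0.0646, 0.0911]
force: [-0.7, -18.6, 2.4]
position: [0.5298, -0.0637, 0.0918]
force: [-2.7, -25.0, 3.7]
```

Force jumps to 25 N at TCP y -0.065, so the cover is at its stop. I'll back off, rise and look at the handle.

```bash
python3 -m handwheel '[[[0,-12,0,0],[0,-15,0,0],[0,-10,25,0],[-10,-30,30,0],[-30,-30,10,0],[-30,-20,0,0],[0,0,0,0],[0,0,0,0]]]'
python3 - <<'E'
from h import *
o=bot.observe(); print(o["position"],o["eef_rot"],o["force"])
p,d=viewer.grab_frame("wrist"); cv2.imwrite("pics/w2.png",p[...,::-1])
np.savez("w2.npz",p=p,d=d,pos=o["position"],rot=o["eef_rot"])
E
```

```text
t: 6.35
position: [0.4584, -0.1737, 0.1546]
eef_rot: [-3.139, -0.063, 0.001]
force: [-0.9, -0.2, -0.5]
opening: 0.0007
gripper_force: 0.0
[ 0.45839495 -0.17366414  0.15459757] [-3.13917922e+00 -6.33321863e-02  1.13712070e-03] [-0.8892242  -0.23514792 -0.45671321]
```

View pics/w2.png

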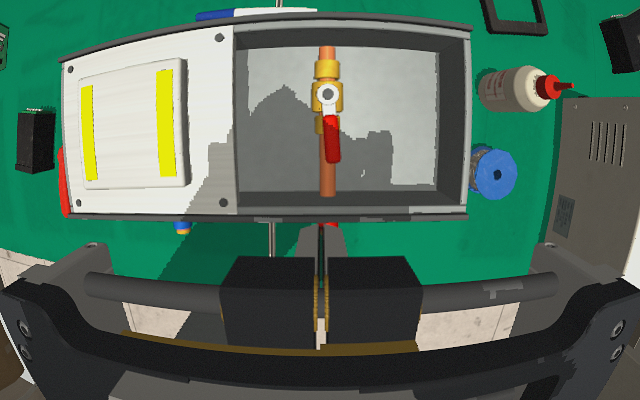

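The cover is fully left, with its edge at column 235. The red lever's pivot is at (327,94) and its tip at (333,161). Now I'll convert these to world coordinates.

```bash
cat >> h.py <<'E'
def wplane(u,v,z,pos,rot):
    c=viewer.camera_info("wrist");K=c["K"];T=np.array(c["T_tool_cam"]);R=cv2.Rodrigues(np.array(rot))[0]
    x,y=u-K[0,2],v-K[1,2];r=np.hypot(x,y);a=r/K[0,0]
    d=R@T[:3,:3]@np.array([np.sin(a)*x/r,np.sin(a)*y/r,np.cos(a)]);o=R@T[:3,3]+pos
    return o+d*(z-o[2])/d[2]
E
python3 - <<'E'
from h import *
z=np.load("w2.npz");p=z["p"];h=cv2.cvtColor(p,cv2.COLOR_RGB2HSV)
m=((h[...,0]<8)|(h[...,0]>172))&(h[...,1]>150)&(h[...,2]>60); m[:105]=0;m[175:]=0;m[:,:300]=0;m[:,360:]=0
f=lambda u,v,zz:wplane(u,v,zz,z["pos"],z["rot"])
q=np.array([f(u,v,.063)[:2] for v,u in np.argwhere(m)])*1000
print(m.sum(),cv2.minAreaRect(q.astype(np.float32)),q.min(0),q.max(0))
print("pivot",f(327,94,.063),"coveredge",f(235,70,.079),f(233,205,.079),"stripe",f(165,122,.097),f(89,132,.097),"right wall",f(468,120,.075))
E
```

```text
706 ((516.7518310546875, -180.13296508789062), (42.443206787109375, 13.223535537719727), 6.523787498474121) [ 495.5814223  -188.54103693] [ 537.80944505 -172.14876454]
pivot [ 0.55593755 -0.17474782  0.063     ] coveredge [ 0.57401062 -0.09722369  0.079     ] [ 0.45808815 -0.09681697  0.079     ] stripe [ 0.53088058 -0.04192975  0.097     ] [0.52634497 0.04608654 0.097     ] right wall [ 0.54353109 -0.3011433   0.075     ]
```

```bash
python3 -m handwheel '[[[25,15,0,0],[25,14,0,0],[0,0,-15,0],[0,0,-30,0],[0,0,-30,0],[0,0,-17,0],[0,0,-10,0],[0,0,0,0],[0,0,0,0]]]'
```

```text
t: 7.3
position: [0.5094, -0.1449, 0.0536]
eef_rot: [3.141, 0.066, 0.001]
force: [0.2, 0.5, 0.5]
opening: 0.0006
gripper_force: 0.0
```

Depth is right with no contact. I'll push along the arc.

```bash
python3 -m handwheel '[[[0,-8,0,0],[0,-7,0,0],[0,-8,0,0],[0,-8,0,0],[0,-8,0,0],[0,0,0,0]]]';python3 -m handwheel '[[[3,-7,0,0],[4,-7,0,0],[4,-7,0,0],[4,-4,0,0],[5,-3,0,0],[0,0,0,0]]]'
```

```text
t: 7.9
position: [0.5095, -0.1852, 0.054]
eef_rot: [3.14, 0.064, 0.002]
force: [0.1, 0.4, 2.3]
opening: 0.0007
gripper_force: 1.2
t: 8.5
position: [0.5293, -0.2125, 0.0528]
eef_rot: [3.14, 0.066, -0.0]
force: [-0.6, 0.1, -1.2]
opening: 0.0003
gripper_force: 0.4
```

```bash
python3 -m handwheel '[[[4,-3,0,0],[4,-3,0,0],[3,-1,0,0],[0,0,0,0]]]'; for i in 1 2; do python3 -m handwheel '[[[1.5,0,0,0],[1.5,0,0,0],[0,0,0,0]]]' | egrep 'pos|force: \['; done
```

```text
t: 8.9
position: [0.5405, -0.2194, 0.0533]
eef_rot: [3.14, 0.066, 0.001]
force: [-1.0, -0.3, -0.6]
opening: 0.0004
gripper_force: 0.5
position: [0.5409, -0.2194, 0.0532]
force: [-10.8, -1.0, 4.9]
position: [0.5411, -0.2194, 0.0531]
force: [-21.5, -1.4, 12.8]
```

A firm stop at x 0.541, as expected. I'll back away, rise and check.

```bash
python3 -m handwheel '[[[-8,0,0,0],[-12,0,0,0],[-8,0,0,0],[0,0,25,0],[0,0,40,0],[0,0,40,0],[-30,30,0,0],[-30,30,0,0],[0,0,0,0],[0,0,0,0]]]'
python3 - <<'E'
from h import *
o=bot.observe(); print(o["position"],o["force"])
p,d=viewer.grab_frame("wrist"); cv2.imwrite("pics/w3.png",p[...,::-1])
h=cv2.cvtColor(p,cv2.COLOR_RGB2HSV)
m=((h[...,0]<8)|(h[...,0]>172))&(h[...,1]>150)&(h[...,2]>60); m[:60]=0;m[180:]=0;m[:,:300]=0;m[:,440:]=0
q=np.array([wplane(u,v,.063,o["position"],o["eef_rot"])[:2] for v,u in np.argwhere(m)])*1000
print(m.sum(),cv2.minAreaRect(q.astype(np.float32)))
E
```

```text
t: 10.5
position: [0.458, -0.1587, 0.1585]
eef_rot: [3.14, 0.067, 0.003]
force: [-0.5, -0.1, -0.4]
opening: 0.0001
gripper_force: 0.0
[ 0.4579755  -0.15870659  0.15854481] [-0.52034126 -0.12860853 -0.39514329]
654 ((557.7844848632812, -214.02569580078125), (13.166438102722168, 41.37032699584961), 3.3927130699157715)
```

View pics/w3.png

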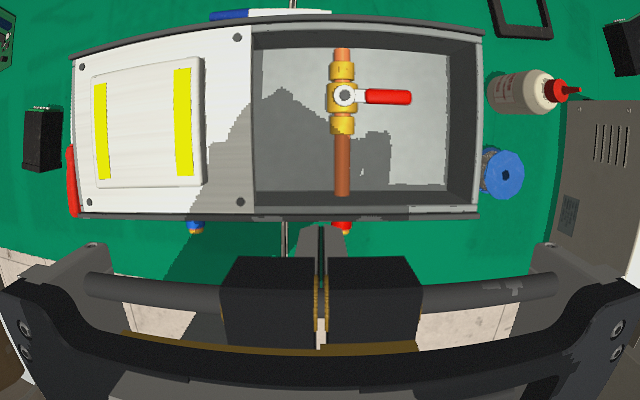

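The red lever now points right, from (343,96) to (410,97), at about 91° ± 1° to its open direction, and it is at its stop. The cover is still fully left and nothing else has moved. The robot is clear, so I'm handing in.

```bash
python3 -c "
from cell import sign_off
print(sign_off())"
```

```text
the job is handed in; nothing more can be done
None
```

The cover is slid fully left and left open, the red valve is turned a quarter turn onto its shut stop, nothing else was seen to move (the blue handle stayed under the cover), and the job was handed in at about 10.5 s with the arm clear.

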